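# Seat the bowl and hold the turntable lock open

### The arm

A 6-joint arm with a two-finger parallel gripper is mounted at the origin on the work surface. World frame = base frame: x ahead of the robot, y to its left, z up, the work surface at z = 0. Lengths are in mm, angles in rad, forces in N, time in s.
With the tool pointing down it reaches from about 300 to 950 mm from the base axis. Payload 3.1 kg.
Tool frame: the origin (TCP) lies midway between the tips of the shut fingers; the grasp point (between the pads) lies 19 mm behind it; z points along the fingers, y is the line along which they close (so a half turn about z gives the same grasp; the last joint's range is limited). The gripper opens to 85 mm and grips with 20 to 120 N. Pads are 22 mm wide; open, the fingers measure 114 mm over their backs; the gripper's body (76 mm by 85 mm) begins 54 mm behind the grasp point. The pads swing forward as they close: fully open they stand 13 mm farther back than shut.
Start: joints at [-1.251, 0.308, 1.634, -0, 1.2, -0.07], TCP at [237.477, -578.132, 231.272] pointing down, gripper open.
Joint ranges: [-3.06, 3.06], [-0.79, 1.96], [0.05, 2.63], [-1.19, 4.34], [0.05, 2.64], [-2.94, 2.94]. Speed limits (rad/s): [2.79, 2.79, 3.14, 3.14, 3.14, 3.14].

### API

Orientations are given as a unit quaternion [w, x, y, z].
In Python, from workcell import robot, claw, capture, workorder gives the robot as it stands. Calls block until the motion is done:
- robot.goto(position, orientation): joint-space move of the TCP to a pose.
- robot.move_l(position, rot=None, speed=150, f_stop=None): straight line of the TCP; rot=None keeps the orientation; speed is the mean speed in mm/s. With f_stop (N) it stops when the force on the tool has changed by that much, and returns True; else False.
- robot.set_joints(angles): joint-space move.
- claw.gripper_to(opening): finger opening in mm; the grip force is fixed at half the most; returns when the fingers have stopped.
- robot.sleep(seconds).
- robot.solve_ik(position, orientation): joint angles nearest the present ones, or None.
- capture(name): name is "scene" or "top"; returns a dict with "image" (400x640x3 uint8, red, green, blue), "fovy" (degrees; the focal length in pixels is half the picture's height over the tangent of half this angle, whatever the lens; pixels are square), "cx", "cy" (the principal point, pixels), "k1" (the pictures are not rectified: a ray, as slopes to the right and down, at radius r is drawn at 1 + k1 r^2 times it, then the intrinsics apply), "rvec" (rotation vector, rad) and "tvec" (3), from world to camera coordinates, as OpenCV has them. Camera axes: x right, y down, z forward; pixel columns grow to the right and rows downward; lengths in mm; the calibration is good to about 2 mm. A picture is of the moment at which its call begins. There is no depth.
A pose or a line that the arm cannot do raises robot.MotionError and nothing moves.
- workorder.close_job(): hands the job in; it is judged then, once.
Readings, each from a call of its own:
- robot.current_t(): time.
- robot.current_qpos(): joint angles.
- robot.current_qvel(): joint speeds.
- robot.current_tau(): joint torques, N m.
- robot.current_tcp_pos(): TCP position.
- robot.current_tool_rot(): TCP orientation.
- robot.current_wrist_force(): force on the tool from outside, world axes, zero at the start.
- robot.current_moment(): the same for the moment, N m.
- robot.current_gripper_width(): finger opening in mm.
- robot.current_finger_force(): force on a finger pad.
Only numpy, scipy, OpenCV 4.12 (cv2) and the standard library are available. Lean on these libraries where they do the work, as an engineer would, in place of code of your own. Each camera call takes 0.05 s, during which the arm holds its last target. There are 200 camera calls.

### The job

We are checking this donated food processor: set its bowl on the turntable so that the two pegs go into the sockets under the bowl and it sits fully home and upright, and let go of it. Then grip the black knob of the sprung lock pin at the front of the base, pull it straight back as far as it goes, and finish still holding it there, with the pin clear of its hole so that the turntable could be turned and the bowl still home. Leave the other things on the table where they are.

Things in the scene. Friction and masses are not known exactly. Their poses are not given: they have to be found in the camera images.
- machine: grey food processor base, fixed, 55 mm high, reaching 128 mm to the front (-x), 155 mm to the back and 110 mm to each side of the turntable's axis. A motor hump 125 mm high (dial, buttons) lies across its back end, x from 103 to 153 mm. Origin on the table under the turntable's axis, z up, -x the front, where the lock pin is.
- turntable_center (a point): centre of the turntable's top face, a plain metal disc of 160 mm diameter, 67 mm above the table, that does not turn here; axes as the machine's. The bowl is home when its origin is at this point.
- peg0 (a point): foot of one of the two steel pegs, on the turntable top, 40 mm from its centre along the machine's -y; 10 mm diameter, 16 mm tall, tapered top
- peg1 (a point): foot of the other, equal peg, 40 mm from the centre along the machine's +y
- bowl: loose white plastic bowl, 0.36 to 0.59 kg, 156 mm diameter, wall 90 mm tall and 4 mm thick, standing upright on the table. Origin at the centre of the underside, z up. A loop handle (14 mm bar) sticks out along its +x to 119 mm from the centre, 20 to 82 mm above the underside. Inside floor 21 mm above the underside.
- bowl_tube (a point): top of the round tube, 30 mm diameter, that stands in the middle of the bowl, 110 mm above its underside: the place to grip it, from above
- bowl_socket0 (a point): mouth of one of two sockets in the bowl's underside, 13 mm diameter, 18 mm deep, 40 mm from the centre along the bowl's -x. The sockets lie in line with the handle; the bowl fits on the pegs either way round (bowl x along machine +y or -y).
- bowl_socket1 (a point): mouth of the other, equal socket, 40 mm from the centre along the bowl's +x, under the handle's side
- lock_pin (a joint): travel of the sprung lock pin, m: 0 = pin in its hole, 0.020 = pulled fully back against its stop. The pin moves along the machine's -x and springs back when let go; the spring pulls with 6 N at 0 and 12 N at the stop. The pin is out of its hole from 0.010 on.
- pull_knob (a point): centre of the pull knob, a black rounded block 30 mm long (machine x), 24 mm wide (y), 26 mm tall, 72 mm above the table, at rest 150 mm in front of the turntable's axis; axes as the machine's, moves with the pin. It overhangs the front edge of the base by 7 to 37 mm: fingers from above, closing along the machine's y, have free space beside and below it.
- seat_hole (a point): mouth of the pin's seat hole, in the metal lug on the turntable's front rim, 95 mm in front of the axis, 72 mm above the table; the pin is 8 mm thick and reaches 10 mm into it at rest. Lug and dark plunger housing (up to 126 mm in front of the axis) reach 90 mm above the table, outside the bowl's wall.
- cases: stack of four disc cases, 130 x 147 x 40 mm, bystander; origin under its middle
- hanger: wooden clothes hanger lying flat, 416 mm long, 16 mm thick, bystander; origin under its middle
- screwdriver: screwdriver lying flat, bystander; origin under its middle
- marker: square marker pen lying flat, 130 mm long, bystander; origin under its middle
- mug: blue mug, 95 mm tall, bystander; origin under its middle
- tape_dispenser: desk tape dispenser, 160 x 60 mm, about 106 mm tall, bystander; origin under its middle

How it is judged (in metres and radians):
On the way, in this order (a step that is already met when the one before it is completed fails the run):
1. the bowl is fully home on both pegs, upright and let go, with the lock pin still in its hole (z of bowl in the frame of turntable_center below 0.0025 m and horizontal distance between bowl and turntable_center below 0.004 m and angle between the x axis of bowl and the y axis of machine, either way round below 0.08 rad and angle between bowl's own z axis and vertical below 0.04 rad and contact force between the fingers and bowl below 0.3 N and value of joint lock_pin below 0.004 m), for 0.2 s.
2. with the bowl home, the gripper has pulled the lock pin fully back (z of bowl in the frame of turntable_center below 0.0025 m and horizontal distance between bowl and turntable_center below 0.004 m and angle between the x axis of bowl and the y axis of machine, either way round below 0.08 rad and angle between bowl's own z axis and vertical below 0.04 rad and value of joint lock_pin above 0.016 m and contact force between the fingers and lock_pin above 3 N), for 0.3 s.
At the end, for the whole second after the job is handed in: The fingers hold the lock pin at least 16 mm back (of 20), touching it with over 3 N; the bowl, not touched by the fingers, is home: within 2.5 mm of the turntable top, 4 mm of its centre, 0.08 rad in line with the pegs, tilt under 0.04 rad (all of step 2 and contact force between the fingers and bowl below 0.3 N); the arm keeps its last pose, push and grip.
It fails at once if another thing on the table is moved by more than 40 mm (distance of any of cases, hanger, screwdriver, marker, mug, tape_dispenser from where it was at the start of the episode above 0.04 m).
It also fails if it takes over 58 s, if anything falls off the work surface, if the arm or the gripper's body presses on something with over 40 N, if the wrist force passes 120 N, or if a joint passes its speed limit or range.

## Working session

There is one attempt and no reset: what is moved stays moved. The work goes in short steps, each a Python script; the robot and the scene stay as the last script left them, time stands still between calls to the robot, and variables do not carry over. Pictures are saved under pics/ and viewed, at most 10 in all, crops included, and the job is handed in when it is done.

```bash
ls; mkdir -p pics
cat > h.py <<'E'
import numpy as np, cv2
from workcell import robot, claw, capture, workorder
def cam(c):
    f=200/np.tan(np.radians(c["fovy"])/2); R=cv2.Rodrigues(np.array(c["rvec"],float))[0]; t=np.array(c["tvec"],float).ravel()
    return f,R,t
def proj(c,P):
    f,R,t=cam(c); q=np.atleast_2d(P)@R.T+t; s=q[:,:2]/q[:,2:]; r2=(s**2).sum(1,keepdims=True)
    return s*(1+c["k1"]*r2)*f+[c["cx"],c["cy"]]
def ray(c,uv):
    f,R,t=cam(c); d=(np.atleast_2d(uv).astype(float)-[c["cx"],c["cy"]])/f; s=d.copy()
    for _ in range(30): s=d/(1+c["k1"]*(s**2).sum(1,keepdims=True))
    return -R.T@t, np.c_[s,np.ones(len(s))]@R
def onz(c,uv,z):
    o,d=ray(c,uv); return o+d*((z-o[2])/d[:,2])[:,None]
def save(c,n,crop=None,k=1):
    im=c["image"][...,::-1]
    if crop: x0,y0,x1,y1=crop; im=im[y0:y1,x0:x1]
    cv2.imwrite("pics/"+n,cv2.resize(im,None,fx=k,fy=k,interpolation=cv2.INTER_CUBIC))
E
python3 - <<'E'
from h import *
import pickle
for n in("scene","top"):
    c=capture(n); save(c,n+"0.png",None,1.25); pickle.dump(c,open(n+"0.pkl","wb"))
    print(n,ray(c,[[320,200]]),c["fovy"],c["k1"],c["cx"],c["cy"])
E
```

```text
pics
scene (array([1155.81213536, -740.45748439,  904.50118669]), array([[-0.44862529,  0.61402384, -0.64966463]])) 54.510604761385665 -0.06937947798582646 313.37671391430365 196.91844102875444
top (array([ 334.60170119,   44.74258644, 1316.13731273]), array([[ 0.19211549, -0.00792049, -0.98134836]])) 56.19095370328837 -0.07523216410195141 320.7040196370306 201.3067468880844
```

View pics/scene0.png

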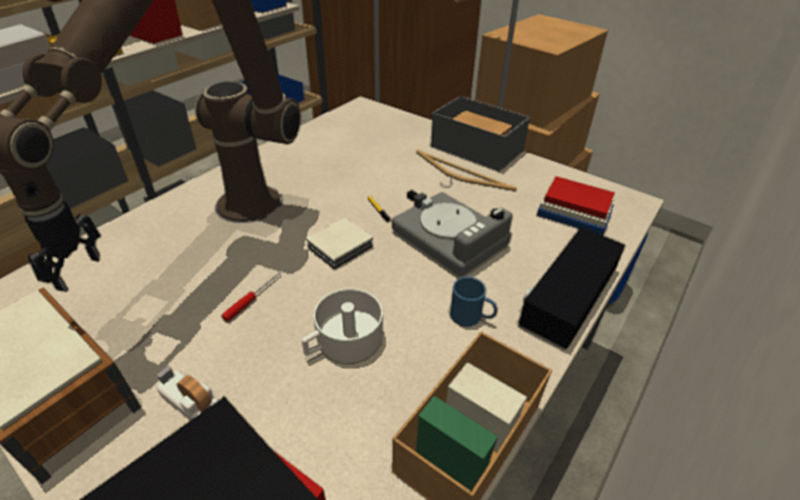

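View pics/top0.png

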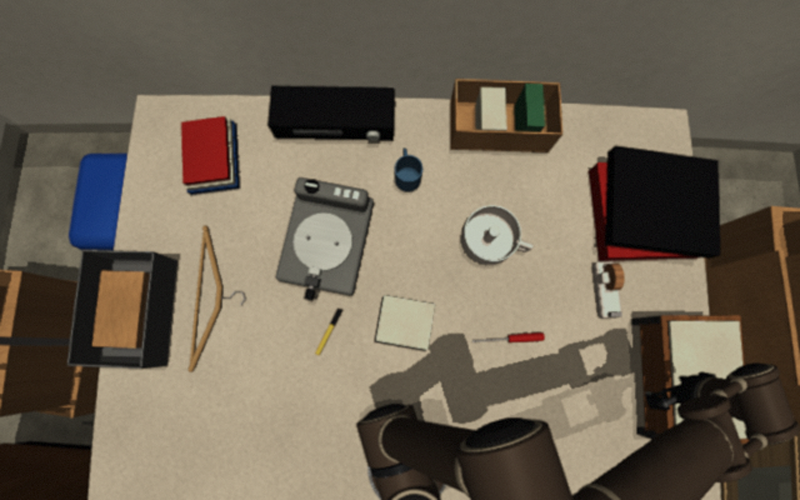

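The scene view shows the bowl at about (348,325) and the machine at (452,230). In the top view the turntable is at (322,241), the bowl tube at (490,237), its handle at (530,246) and the knob at (311,293). All of these are in 1.25x pixels. Next I'll make enlarged crops and fit ellipses.

Run:
```python
from h import *
import pickle
T=pickle.load(open("top0.pkl","rb"));S=pickle.load(open("scene0.pkl","rb"))
a=T["image"][135:245,215:305,::-1];b=T["image"][150:230,360:435,::-1];d=S["image"][145:225,305:415,::-1];e=S["image"][225:300,235:315,::-1]
r=lambda i:cv2.resize(i,(390,290),interpolation=cv2.INTER_CUBIC)
k=lambda i:cv2.copyMakeBorder(cv2.resize(i,None,fx=min(390/i.shape[1],290/i.shape[0]),fy=min(390/i.shape[1],290/i.shape[0]),interpolation=cv2.INTER_CUBIC),0,0,0,0,0)
def pad(i):
    i=k(i); o=np.zeros((290,390,3),np.uint8); o[:i.shape[0],:i.shape[1]]=i; return o
cv2.imwrite("pics/crops.png",np.vstack([np.hstack([pad(a),pad(b)]),np.hstack([pad(d),pad(e)])]))
print([min(390/i.shape[1],290/i.shape[0]) for i in(a,b,d,e)])
for n,c,box,z in(("top",T,(230,165,290,222),67),("scene",S,(325,155,390,200),67)):
    x0,y0,x1,y1=box; im=c["image"][y0:y1,x0:x1].astype(int)
    for th in (120,140,160):
        m=(im.min(2)>th).astype(np.uint8)
        cs,_=cv2.findContours(m,cv2.RETR_EXTERNAL,cv2.CHAIN_APPROX_NONE); q=max(cs,key=cv2.contourArea)
        w=onz(c,q[:,0,:]+[x0,y0],z)[:,:2].astype(np.float32)
        (cc,ax,an)=cv2.fitEllipse(cv2.convexHull(w)); print(n,th,cc,ax)
```

```text
[2.6363636363636362, 3.625, 3.5454545454545454, 3.8666666666666667]
top 120 (596.65625, 248.94923400878906) (154.79681396484375, 170.2616729736328)
top 140 (597.3197631835938, 248.42845153808594) (153.1726837158203, 165.0883331298828)
top 160 (596.3935546875, 249.2963104248047) (148.33473205566406, 160.89410400390625)
scene 120 (607.2137451171875, 294.6029968261719) (191.23435974121094, 254.0086212158203)
scene 140 (604.6820068359375, 248.77684020996094) (153.2806854248047, 169.58908081054688)
scene 160 (599.9127197265625, 248.03958129882812) (144.64376831054688, 152.6919708251953)
```

View pics/crops.png

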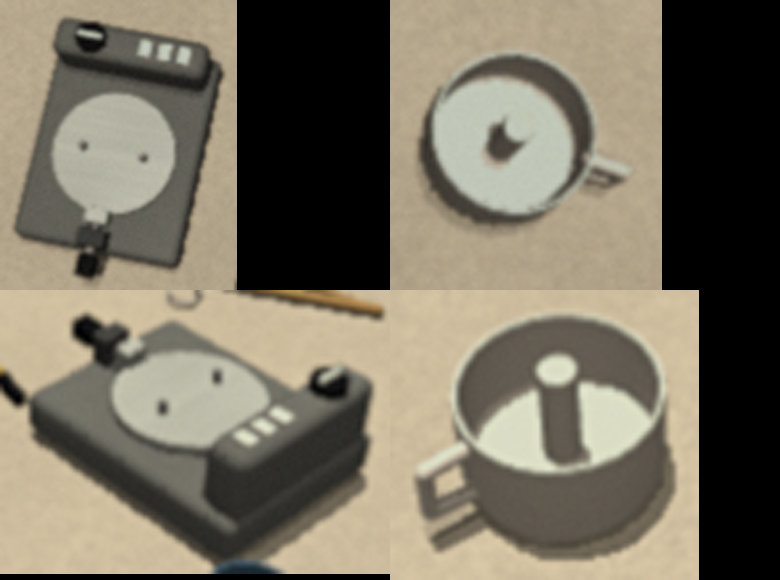

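The crops show the turntable with its pegs at (83,146) and (143,158) in the top crop, and the black knob at (88,262). The tube top is at (516,130) in the top crop and (557,370) in the scene crop. The bowl handle points right, ending at (617,172).

```bash
cat > m.py <<'E'
from h import *
import pickle
T=pickle.load(open("top0.pkl","rb"));S=pickle.load(open("scene0.pkl","rb"))
A=lambda p:(np.array(p)/2.6364+[215,135]-.3)
B=lambda p:((np.array(p)-[390,0])/3.625+[360,150]-.3)
D=lambda p:((np.array(p)-[0,290])/3.5455+[305,145]-.3)
E_=lambda p:((np.array(p)-[390,290])/3.8667+[235,225]-.3)
def tri(a,b):
    o1,d1=ray(T,a);o2,d2=ray(S,b);d1=d1[0];d2=d2[0]
    s=np.linalg.lstsq(np.c_[d1,-d2],o2-o1,rcond=None)[0]; p,q=o1+s[0]*d1,o2+s[1]*d2
    return (p+q)/2,np.linalg.norm(p-q)
def ang(v): return np.degrees(np.arctan2(v[1],v[0]))
print("peg",tri(A([83,146]),D([163,407])),tri(A([143,158]),D([217,377])))
p0=onz(T,A([[83,146],[143,158]]),75); print(p0,ang(p0[0]-p0[1]),np.linalg.norm(p0[0]-p0[1]))
p0=onz(S,D([[163,407],[217,377]]),75); print(p0,ang(p0[1]-p0[0]),np.linalg.norm(p0[0]-p0[1]))
k=onz(T,A([88,256]),85)[0];print("knob top",k, ang(np.array([598,249])-k[:2]))
# bowl
print("tube",tri(B([516,130]),E_([557,370])))
t=onz(S,E_([557,370]),110)[0];print(t)
rim=onz(S,E_([[453,396],[666,396],[559,316],[559,474]]),90);print(rim,rim[:2].mean(0))
im=T["image"][150:230,360:435].astype(int);
rim=onz(T,B([[513,53],[595,135],[430,130],[545,212]]),90);print("rimT",rim)
h=onz(T,B([[612,167],[590,158]]),82);print("handle",h,[ang(x[:2]-t[:2]) for x in h])
h=onz(S,E_([[420,474],[468,448]]),82);print("handleS",h,[ang(x[:2]-t[:2]) for x in h],ang(h[0]-h[1]))
# brown/gray table: bright-disc floor fit
for n,c,(x0,y0,x1,y1) in(("T",T,(365,155,425,212)),):
    m=(c["image"][y0:y1,x0:x1].min(2)>175).astype(np.uint8)
    cs,_=cv2.findContours(m,cv2.RETR_EXTERNAL,cv2.CHAIN_APPROX_NONE); q=max(cs,key=cv2.contourArea)
    print(cv2.fitEllipse(onz(c,cv2.convexHull(q)[:,0,:]+[x0,y0],90)[:,:2].astype(np.float32)))
# project model check
for y in(-0.03,0):pass
E
python3 m.py
```

```text
peg (array([590.17387789, 270.56851201,  45.14725727]), np.float64(59.344927713574975)) (array([610.78856261, 223.08192874, 102.92697994]), np.float64(60.02490875221356))
[[606.18094519 285.92809153  75.        ]
 [592.15214051 207.83945701  75.        ]] 79.81532264575876 79.33878119954832
[[595.26055507 207.39537647  75.        ]
 [610.70709738 284.36379196  75.        ]] 78.65223720492087 78.50307415474516
knob top [463.41177124 269.71001853  85.        ] -8.747882779963687
tube (array([ 627.27282561, -212.42377134,  103.56141377]), np.float64(1.2504756519489735))
[ 631.94697006 -216.2169453   110.        ]
[[ 576.70557523 -268.5872252    90.        ]
 [ 697.56861695 -173.45712741   90.        ]
 [ 582.77457876 -160.33677683   90.        ]
 [ 684.30071862 -274.60502622   90.        ]] [ 637.13709609 -221.02217631   90.        ]
rimT [[ 704.68464685 -214.33834162   90.        ]
 [ 627.15495459 -290.18453773   90.        ]
 [ 628.13371526 -135.1550784    90.        ]
 [ 553.06854183 -241.37433601   90.        ]]
handle [[ 598.68070246 -307.61033345   82.        ]
 [ 606.80947788 -286.96692061   82.        ]] [np.float64(-110.00099350136853), np.float64(-109.56014450669582)]
handleS [[ 603.98570831 -329.81941307   82.        ]
 [ 613.84911717 -292.37043456   82.        ]] [np.float64(-103.82749891059501), np.float64(-103.36833667366723)] -104.75560230540606
((617.1892700195312, -202.5600128173828), (113.84683227539062, 128.240234375), 139.83340454101562)
```

```bash
cat >> h.py <<'E'
from scipy.spatial.transform import Rotation as Ro
def down(deg):
    a=np.radians(deg); z=np.array([0,0,-1.]); y=np.array([np.cos(a),np.sin(a),0]); M=np.c_[np.cross(y,z),y,z]
    q=Ro.from_matrix(M).as_quat(); return [float(q[3]),*map(float,q[:3])]
E
python3 - <<'E'
from h import *
import pickle
for d in(73,-107):
  for p in([630,-214,230],[600,248,230],[452,276,150]): print(d,robot.solve_ik(p,down(d+6)))
print(robot.current_tool_rot(),robot.current_t())
E
```

```text
73 [-3.92879307e-01  3.85816022e-01  1.53221650e+00 -4.44089210e-16
  1.22356013e+00 -1.77168942e+00]
73 [ 3.24895193e-01  3.55185561e-01  1.57394588e+00 -4.44089210e-16
  1.21246122e+00 -1.05391492e+00]
73 [ 4.65961827e-01  2.21818611e-01  1.92433788e+00 -4.44089210e-16
  9.95436162e-01 -9.12848282e-01]
-107 [-3.92879307e-01  3.85816022e-01  1.53221650e+00 -4.44089210e-16
  1.22356013e+00  1.36990324e+00]
-107 [ 3.24895193e-01  3.55185561e-01  1.57394588e+00 -4.44089210e-16
  1.21246122e+00  2.08767774e+00]
-107 [ 4.65961827e-01  2.21818611e-01  1.92433788e+00 -4.44089210e-16
  9.95436162e-01  2.22874437e+00]
[-1.05312886e-03  9.81068041e-01  1.93660452e-01 -1.36269464e-04] 0.1
```

Run:
```python
from h import *
import pickle
claw.gripper_to(85)
robot.goto([629,-214,235],down(73))
c=capture("scene"); save(c,"hover.png",(215,140,335,310),3)
print(robot.move_l([629,-214,66],speed=90,f_stop=12),robot.current_tcp_pos())
if robot.current_tcp_pos()[2]<72:
    claw.gripper_to(10); print(robot.current_gripper_width(),robot.current_finger_force(),robot.current_tcp_pos())
    print(robot.current_wrist_force())
    robot.sleep(.3); robot.move_l([629,-214,225],speed=100); robot.sleep(.3)
    print(robot.current_gripper_width(),robot.current_wrist_force(),robot.current_moment())
    robot.goto([599,248,245],down(79.2)); robot.sleep(.4)
    for n in("scene","top"):
        c=capture(n); pickle.dump(c,open(n+"1.pkl","wb"))
        print(n,proj(c,[599,248,175]))
    S=pickle.load(open("scene1.pkl","rb"))["image"][90:240,270:420,::-1];T=pickle.load(open("top1.pkl","rb"))["image"][130:260,200:330,::-1]
    r=lambda i:cv2.resize(i,(400,400),interpolation=cv2.INTER_CUBIC)
    cv2.imwrite("pics/over.png",np.hstack([r(S),r(T)]))
print(robot.current_t())
```

```text
False [ 629.48084295 -214.20176504   66.7062986 ]
28.77436806591516 59.24310564994812 [ 629.02698089 -214.8155271    66.29286451]
[-2.34899591 -3.18143245  1.4977971 ]
28.553819380880793 [-0.70719231  0.20843109 -5.76600504] [ 0.00847716  0.00492773 -0.01518533]
scene [[360.07894087 149.26446003]]
top [[252.34714331 185.61904848]]
9.4083
```

View pics/over.png

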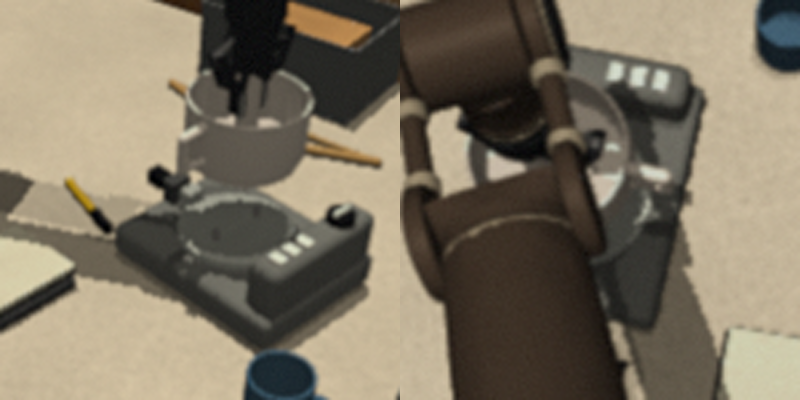

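The bowl hangs level over the turntable. The rim is at crop (187–314, 65–122) in the scene view, and the handle shows at (187,130) in the scene view and (655,172) in the top view. I'll enlarge this with the expected rim and handle points marked.

```bash
cat > ov.py <<'E'
from h import *
import pickle
def ov(pairs,pts,out):
    ims=[]
    for c,(x0,y0,x1,y1) in pairs:
        k=400/(x1-x0); im=cv2.resize(c["image"][y0:y1,x0:x1,::-1],None,fx=k,fy=k,interpolation=cv2.INTER_CUBIC)
        for P,col in pts:
            for u in proj(c,P): cv2.circle(im,tuple(int(round(v)) for v in (u+.5-[x0,y0])*k),1,col,-1)
        ims.append(im)
    cv2.imwrite("pics/"+out,np.hstack(ims))
def circ(ctr,z,r,n=40):
    a=np.linspace(0,2*np.pi,n); return np.c_[ctr[0]+r*np.cos(a),ctr[1]+r*np.sin(a),0*a+z]
def line(ctr,z,deg,r0,r1,n=8,off=0):
    a=np.radians(deg); r=np.linspace(r0,r1,n); return np.c_[ctr[0]+r*np.cos(a)-off*np.sin(a),ctr[1]+r*np.sin(a)+off*np.cos(a),0*r+z]
E
python3 - <<'E'
from ov import *
S=pickle.load(open("scene1.pkl","rb"));T=pickle.load(open("top1.pkl","rb"))
c=[599,248];tp=robot.current_tcp_pos();print(tp)
z=tp[2]-66.3
pts=[(circ(tp,z+90,78),(0,0,255)),(line(tp,z+82,-100.8,85,119,off=7),(0,255,0)),(line(tp,z+82,-100.8,85,119,off=-7),(0,255,0)),(circ(tp,z,78),(255,0,0)),
 (circ(c,67,80),(255,0,255)),(line(c,83,79.2,-40,40,2),(0,255,255))]
ov([(S,(325,100,405,200)),(T,(215,140,305,250))],pts,"ov1.png")
E
```

```text
[599.08602302 247.80277746 244.97033077]Traceback (most recent call last):
  File "<stdin>", line 7, in <module>
  File "ov.py", line 10, in ov
    cv2.imwrite("pics/"+out,np.hstack(ims))
                            ~~~~~~~~~^^^^^
    return _nx.concatenate(arrs, 1, dtype=dtype, casting=casting)
           ~~~~~~~~~~~~~~~^^^^^^^^^^^^^^^^^^^^^^^^^^^^^^^^^^^^^^^
ValueError: all the input array dimensions except for the concatenation axis must match exactly, but along dimension 0, the array at index 0 has size 500 and the array at index 1 has size 489
```

Run:
```python
from ov import *
S=pickle.load(open("scene1.pkl","rb"));T=pickle.load(open("top1.pkl","rb"))
c=[599,248];tp=robot.current_tcp_pos()
z=tp[2]-66.3
pts=[(circ(tp,z+90,78),(0,0,255)),(line(tp,z+82,-100.8,85,119,off=7),(0,255,0)),(line(tp,z+82,-100.8,85,119,off=-7),(0,255,0)),(circ(tp,z,78),(255,0,0)),
 (circ(c,67,80),(255,0,255)),(line(c,83,79.2,-40,40,2),(0,255,255))]
ov([(S,(325,100,405,200)),(T,(220,145,300,245))],pts,"ov1.png")
```

```text
(no output)
```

View pics/ov1.png

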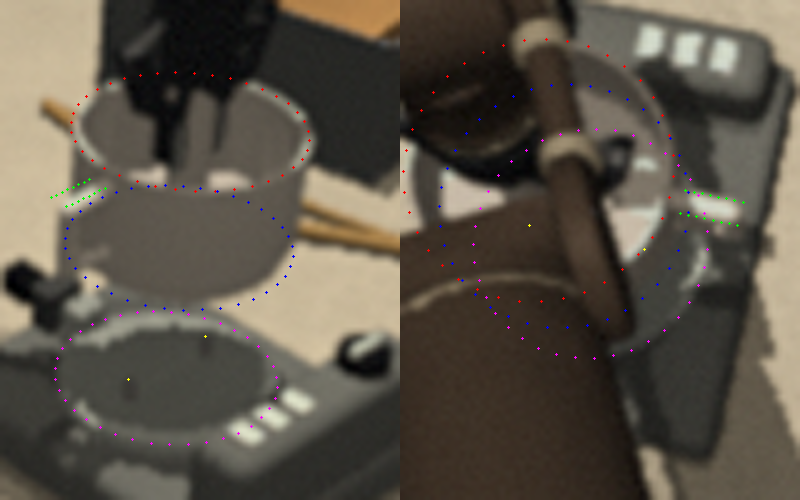

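The overlay agrees to about 2 mm. The yellow dots land on the peg tops at (128,379) and (205,336), and the rim and handle lines match. Now I'll lower it with a force stop.

Run:
```python
from h import *
x,y=599.5,247.7
robot.move_l([x,y,160],speed=80)
robot.sleep(.3); print(robot.current_wrist_force())
s=robot.move_l([x,y,133.5],speed=25,f_stop=8)
robot.sleep(.1)
print(s,robot.current_tcp_pos(),robot.current_wrist_force(),robot.current_moment(),robot.current_t())
```

```text
[ 0.13694689 -0.44434419 -6.42094255]
False [599.66552325 247.74537893 133.70860945] [ 1.22330513  0.17442422 -4.64182531] [ 0.08955551  0.0184776  -0.01492877] 12.2333
```

Run:
```python
from ov import *
t=robot.current_tcp_pos()
print(robot.move_l([t[0],t[1],131],speed=15,f_stop=8),robot.current_tcp_pos(),robot.current_wrist_force())
claw.gripper_to(85); robot.sleep(.3); print(robot.current_tcp_pos(),robot.current_wrist_force())
robot.move_l([t[0],t[1],250],speed=120)
robot.goto([452,276,250],down(79.2)); robot.sleep(.3)
S=capture("scene");T=capture("top")
for n,c in(("scene2",S),("top2",T)): pickle.dump(c,open(n+".pkl","wb"))
c=[599.5,248]; k=[452,276]
ov([(S,(310,105,405,210)),(T,(215,140,310,245))],[(circ(c,157,78),(0,0,255)),(line(c,149,-100.8,85,119,off=7),(0,255,0)),(line(c,149,-100.8,85,119,off=-7),(0,255,0)),
 (line([599.5,248],85,169.2,135,165,2),(0,255,255))],"ov2.png")
print(robot.current_t())
```

```text
True [599.835743   247.67030364 133.14331855] [-0.90614346 -1.39343961  5.39168598]
[597.19411797 246.79297649 129.77053246] [-0.83144016  0.42412854 -0.08691606]
15.5333
```

View pics/ov2.png

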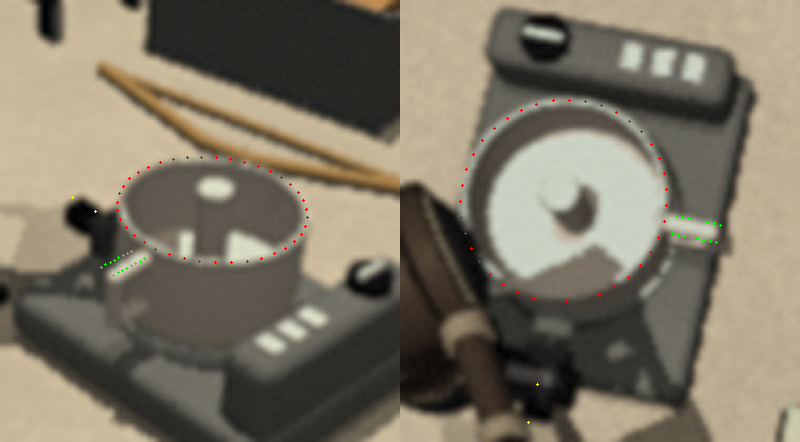

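The rim and handle match home height in the scene view (rim at 117–308, 157–262). I'll check seat height by triangulating the tube top, then lower the open fingers over the knob.

Run:
```python
import m
from ov import *
m.T=pickle.load(open("top2.pkl","rb"));m.S=pickle.load(open("scene2.pkl","rb"))
k=400/95
print("TUBE",m.tri(np.array([557-400,190])/k+[214.5,139.5],np.array([216,187])/k+[309.5,104.5]))
a=np.radians(169.2); u=np.array([np.cos(a),np.sin(a)]); p=np.array([599.5,248])+153*u
print(p,robot.current_tcp_pos(),robot.current_wrist_force())
robot.goto([*p,140],down(79.2))
print(robot.move_l([*p,53],speed=60,f_stop=8),robot.current_tcp_pos()); robot.sleep(.2)
S=capture("scene");T=capture("top")
ov([(S,(300,115,375,190)),(T,(215,170,290,245))],[],"knob.png"); print(robot.current_t())
```

```text
peg (array([590.17387789, 270.56851201,  45.14725727]), np.float64(59.344927713574975)) (array([610.78856261, 223.08192874, 102.92697994]), np.float64(60.02490875221356))
[[606.18094519 285.92809153  75.        ]
 [592.15214051 207.83945701  75.        ]] 79.81532264575876 79.33878119954832
[[595.26055507 207.39537647  75.        ]
 [610.70709738 284.36379196  75.        ]] 78.65223720492087 78.50307415474516
knob top [463.41177124 269.71001853  85.        ] -8.747882779963687
tube (array([ 627.27282561, -212.42377134,  103.56141377]), np.float64(1.2504756519489735))
[ 631.94697006 -216.2169453   110.        ]
[[ 576.70557523 -268.5872252    90.        ]
 [ 697.56861695 -173.45712741   90.        ]
 [ 582.77457876 -160.33677683   90.        ]
 [ 684.30071862 -274.60502622   90.        ]] [ 637.13709609 -221.02217631   90.        ]
rimT [[ 704.68464685 -214.33834162   90.        ]
 [ 627.15495459 -290.18453773   90.        ]
 [ 628.13371526 -135.1550784    90.        ]
 [ 553.06854183 -241.37433601   90.        ]]
handle [[ 598.68070246 -307.61033345   82.        ]
 [ 606.80947788 -286.96692061   82.        ]] [np.float64(-110.00099350136853), np.float64(-109.56014450669582)]
handleS [[ 603.98570831 -329.81941307   82.        ]
 [ 613.84911717 -292.37043456   82.        ]] [np.float64(-103.82749891059501), np.float64(-103.36833667366723)] -104.75560230540606
((617.1892700195312, -202.5600128173828), (113.84683227539062, 128.240234375), 139.83340454101562)
TUBE (array([601.38443337, 249.32087735, 176.85139214]), np.float64(0.8334594131369125))
[449.21005064 276.66934113] [452.63784266 275.80992215 249.80573182] [ 0.49155724  0.96521039 -0.56188181]
False [449.59733278 276.8678901   53.46075964]
17.95
```

View pics/knob.png

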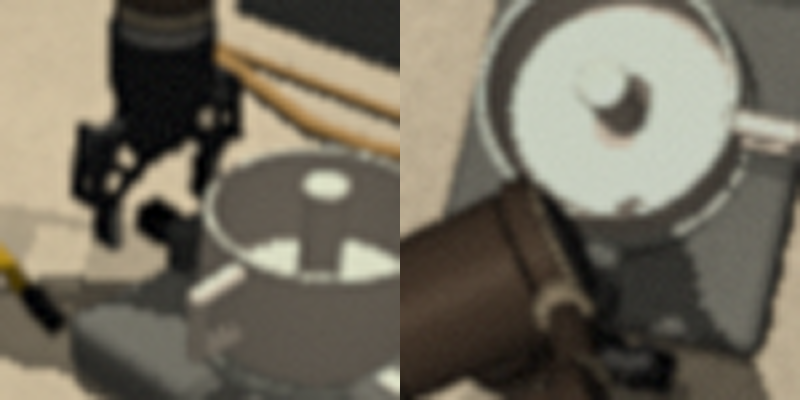

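The tube top is at z = 177, so the bowl is home. The knob at (155,220) sits between the open fingers. Now I'll grip and pull.

Run:
```python
from ov import *
claw.gripper_to(10); robot.sleep(.3)
t=robot.current_tcp_pos(); print(robot.current_gripper_width(),robot.current_finger_force(),t,robot.current_wrist_force())
a=np.radians(169.2); u=np.array([np.cos(a),np.sin(a),0])
p=np.array(t)
for d in(6,12,18,20.5):
    s=robot.move_l(list(p+u*d),speed=25,f_stop=25); robot.sleep(.2)
    q=np.array(robot.current_tcp_pos()); print(d,s,(q-p)@u,q-p,np.dot(robot.current_wrist_force(),u),robot.current_gripper_width())
    if s: break
robot.sleep(.4);print(robot.current_finger_force(),robot.current_wrist_force())
S=capture("scene");T=capture("top")
c=[599.5,248]
ov([(S,(300,115,375,190)),(T,(215,170,290,245))],[(circ(c,157,78),(0,0,255))],"pull.png"); print(robot.current_t())
```

```text
22.906371943090804 59.865447878837585 [448.6578916  274.50048199  53.29406657] [-1.16885884 -7.8091298   5.4782321 ]
6 False 3.3632934508796994 [-3.30469418  0.62511299  0.0510025 ] -6.862917511266722 23.43867563175976
12 False 8.778013610549023 [-8.63125416  1.59910655  0.05161728] -8.637664406509783 23.01395708365877
18 False 14.197903808456989 [-13.9583994    2.59762314   0.07158747] -10.50985068715588 23.032442900839445
20.5 False 16.448901518079698 [-16.17566162   2.9872527    0.07364306] -10.84636216912988 23.6502161714059
59.36357617378235 [10.52133755 -4.187667   -7.44247822]
21.575
```

View pics/pull.png

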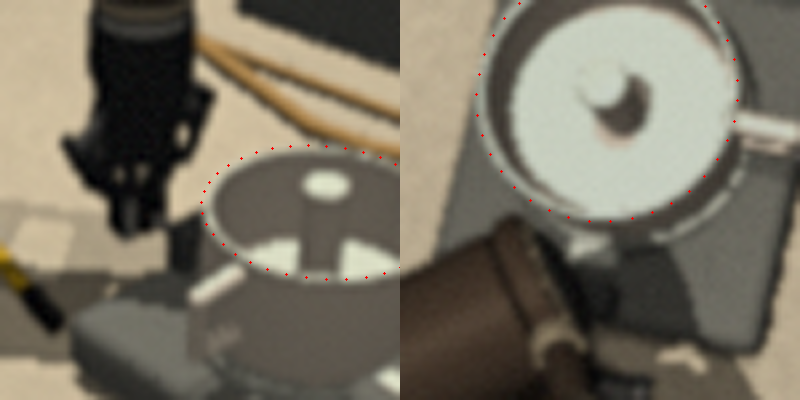

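The knob is gripped and pulled back, and the bowl is unchanged. The arm sags about 4 mm under the spring: travel is about 16.4 mm and the force 10.8 N, so the stop isn't reached. I'll pull further until the force jumps.

Run:
```python
from h import *
a=np.radians(169.2); u=np.array([np.cos(a),np.sin(a),0]); p=np.array([448.6579,274.5005,53.294])
for d in(22.5,24.5,26,27.5):
    s=robot.move_l(list(p+u*d),speed=20,f_stop=15); robot.sleep(.3)
    q=np.array(robot.current_tcp_pos()); F=np.dot(robot.current_wrist_force(),u); print(d,s,(q-p)@u,F,robot.current_gripper_width())
    if s or F<-16: break
robot.sleep(.5);print(np.dot(robot.current_wrist_force(),u),(np.array(robot.current_tcp_pos())-p)@u,robot.current_finger_force(),robot.current_t())
```

```text
22.5 False 18.254843250494186 -11.1255554303428 23.40405293086591
24.5 False 19.885303641383153 -12.898327044921476 23.19007333853151
26 False 19.890626292881784 -16.672915080463593 23.23577939017767
-17.38500399210921 19.86623251341035 59.61378872394562 23.725
```

The pin is at its stop: travel is 19.9 mm and the force is rising with no further motion. Handing in.

```bash
python3 -c "
from h import *
print(workorder.close_job())"
```

```text
the job is handed in; nothing more can be done
None
```

The job is handed in with the bowl home on both pegs and released, and the gripper still holding the lock pin at its stop, 19.9 mm back; no verdict was returned.

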